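# Clear the homework mat and bring the lamp back

### The job

Get the counter ready for homework: swing the lamp arm aside until its head is no longer over the cork mat, with the blue caddy still standing where it is. Then lift the caddy off the mat by its handle and hang it by the handle bar on the pair of hooks under the riser shelf, and finally swing the lamp back so that its head is over the middle of the mat. Do not tip the caddy over, and leave everything else where it is.

Things in the scene. Friction and masses are not known exactly. Their poses are not given: they have to be found in the camera images.
- mat: Cork mat fixed flat on the counter, 210 (its x) by 297 (its y) by 3 mm; origin at the centre of its underside, z up.
- caddy: Loose blue pen caddy, about 0.25 kg: open box 85 (its x) by 150 (its y) by 70 mm high, pens inside up to 96 mm; origin at the centre of its underside, z up. Uprights at both y ends (22 by 7 mm, tops at 162 mm) carry a white handle bar along its y. The same from either side.
- caddy_bar (a point): Middle of the axis of the caddy's white round handle bar: 14 mm diameter, 136 mm clear between the uprights, along the caddy's y, axis 155 mm above the underside; axes as the caddy's.
- rack: Fixed wooden riser shelf, front to the robot; origin on the counter below the hook seat; x points into the shelf, y along it, z up. Board over x = 15 to 155 mm, 335 mm along y, underside 330 mm, top 346 mm above the counter, jars on it up to 430 mm; four legs 14 mm thick at y = +-158 mm. No room over the hooks for an upright gripper: lean it back, out of the shelf's front, 25 to 45 degrees.
- hook_seat (a point): Midway between two dark steel J hooks (8 mm bar, at y = +-32 mm), 190 mm above the counter: where the middle of the axis of a 14 mm bar lies when it rests along y in both. Axes as the rack's. Each hook comes down from the board at x = +30 mm, passes 11 mm under the seat and turns up at the front; tip at x = -30 mm, top 10 mm above the seat.
- lamp_head (a point): Centre of the round red lamp head, 250 mm above the counter; head 130 mm in diameter, 28 mm thick. Its own x axis points along the arm (a bar 22 mm wide, 14 mm high, level with it) to the upright pivot, whose axis is 300 mm along +x from this point; y level, z up. The pivot post is 22 mm thick, on a fixed disc foot of 150 mm diameter.
- lamp_grip (a point): Grip point on the black upright round stub on the lamp head's centre: 20 mm diameter, 264 to 319 mm above the counter; this point at 298 mm. The arm turns level with light friction (0.5 N at the stub) and stays where it is left; from over the mat it swings freely about 75 degrees to the robot's left (clockwise from above), little to the right.
- mug: Loose green mug, 80 mm in diameter and 92 mm high with a handle, bystander; origin at the centre of its underside.
- pen_cup: Loose empty stainless steel pen cup, 76 mm in diameter, 100 mm high, bystander; origin at the centre of its underside.
- highlighter_a: Loose yellow highlighter with black cap lying flat, 120 by 24 by 16 mm, long along its x, bystander; origin on its underside near the middle.
- highlighter_b: A second highlighter of the same kind, bystander.
- pencil_case: Loose blue pencil case with a clear clip-on lid, 78 by 203 by 40 mm, long along its y, bystander; origin at the centre of its underside.
- stapler: Loose white and grey stapler, about 135 by 36 by 60 mm high, long along its x, bystander; origin at the centre of its underside.

How it is judged:
On the way, in this order (a step that is already met when the one before it is completed fails the run):
1. the lamp head is clear of the mat, with the caddy still standing where it was ((y of lamp_head in the frame of mat above 0.205 m or y of lamp_head in the frame of mat below -0.205 m or x of lamp_head in the frame of mat above 0.165 m or x of lamp_head in the frame of mat below -0.165 m) and distance of caddy from where it was at the start of the episode below 0.03 m), for 0.2 s.
2. the caddy hangs by its bar on both hooks, upright and released, the lamp still clear of the mat (x of caddy_bar in the frame of hook_seat between -0.02 and 0.02 m and y of caddy_bar in the frame of hook_seat between -0.03 and 0.03 m and z of caddy_bar in the frame of hook_seat between -0.01 and 0.015 m and angle between caddy's own z axis and vertical below 0.2 rad and contact force between caddy and rack above 0.8 N and contact force between the fingers and caddy below 0.1 N and linear speed of caddy below 0.05 m/s and (y of lamp_head in the frame of mat above 0.205 m or y of lamp_head in the frame of mat below -0.205 m or x of lamp_head in the frame of mat above 0.165 m or x of lamp_head in the frame of mat below -0.165 m)), for 0.3 s.
At the end, for the whole second after the job is handed in: The caddy hangs at rest by its bar on both hooks (bar middle within 20 mm across, 30 mm along and 15 mm in height of the seat point, caddy within 0.2 rad of upright), released, and the lamp stays with the centre of its head within 50 mm, seen from above, of the mat's centre (x of caddy_bar in the frame of hook_seat between -0.02 and 0.02 m and y of caddy_bar in the frame of hook_seat between -0.03 and 0.03 m and z of caddy_bar in the frame of hook_seat between -0.01 and 0.015 m and angle between caddy's own z axis and vertical below 0.2 rad and contact force between caddy and rack above 0.8 N and contact force between the fingers and caddy below 0.1 N and linear speed of caddy below 0.05 m/s and horizontal distance between lamp_head and mat below 0.05 m); the robot touches nothing.
It fails at once if the caddy is tipped over (more than 0.9 rad) (angle between caddy's own z axis and vertical above 0.9 rad).
It fails at once if a bystander (mug, pen cup, highlighters, pencil case, stapler) is moved by more than 30 mm (distance of any of mug, pen_cup, highlighter_a, highlighter_b, pencil_case, stapler from where it was at the start of the episode above 0.03 m).
It also fails if it takes over 66 s, if anything falls off the work surface, if the arm or the gripper's body presses on something with over 40 N, if the wrist force passes 120 N, or if a joint passes its speed limit or range.

### The arm

A 6-joint arm with a two-finger parallel gripper is mounted at the origin on the work surface. World frame = base frame: x ahead of the robot, y to its left, z up, the work surface at z = 0. Lengths are in m, angles in rad, forces in N, time in s.
With the tool pointing down it reaches from about 0.425 to 0.95 m from the base axis. Payload 3.5 kg.
Tool frame: the origin (TCP) lies between the finger pads; the fingertips stand 19 mm ahead of it and the grasp point (between the pads) is the TCP; z points along the fingers, y is the line along which they close (so a half turn about z gives the same grasp; the last joint's range is limited). The gripper opens to 85 mm and grips with 20 to 120 N. Pads are 22 mm wide; open, the fingers measure 114 mm over their backs; the gripper's body (76 mm by 85 mm) begins 54 mm behind the grasp point. The pads swing forward as they close: fully open they stand 13 mm farther back than shut.
Start: joints at [-1.27, 0.286, 1.577, -0, 1.279, -0.15], TCP at [0.294, -0.608, 0.25] pointing down, gripper open.
Joint ranges: [-2.77, 2.77], [-0.9, 2.22], [0.21, 2.48], [-1.53, 4.67], [0.24, 2.81], [-2.84, 2.84]. Speed limits (rad/s): [2.79, 2.79, 3.14, 3.14, 3.14, 3.14].

### API

Orientations are given as a unit quaternion [x, y, z, w].
In Python, from plant import monitor, eyes, ctrl gives the robot as it stands.
- The arm moves only by the shell command python3 -m handwheel 'ROWS' [FORCE]. ROWS is JSON, a list of rows, each a list of 7 numbers: the shift along the tool's x, y, z in units of 40 cm (1.0 is 40 cm), then the turn, a rotation vector about the tool's x, y, z in units of pi rad (1.0 is pi rad), then the opening, from -1 (shut) to 1 (fully open). A call has 1 to 12 rows; each row is the pose to reach, as a shift and turn from the pose commanded when the call began, along the tool's axes at that moment, turning the shorter way round; what a row does not reach only later rows make up. A row lasts 1/8 s, in which the tool goes at most 62.5 mm and 10.7 degrees, less where a joint would pass 70% of its speed; a pose out of reach is approached as far as the arm can. A call with a number of a shift or a turn outside -1 to 1 is refused whole. A call with a gripper value outside its range is refused whole. The fingers move at their own pace and stop on an object; FORCE is the grip in N (left out, the last holds). Time passes only in rows, so rows that repeat a pose let the fingers close. It gives the time, the measured TCP pose, the force, the opening and the grip force at its end, in the units of the state.
- monitor.get_state(): the state, without advancing time (a new reading comes with each control period).
- eyes.read_camera(name): name is "scene" or "top"; returns the picture (400x640x3 uint8, red, green, blue); there is no depth.
- eyes.camera_params(name): a dict with "K" (3x3 intrinsics, pixels), "R" (3x3) and "t" (3): a world point X has camera coordinates R X + t. Camera axes: x right, y down, z forward; pixel columns grow to the right and rows downward; lengths in m; the calibration is good to about 2 mm. A picture is of the moment at which its call begins. camera_params takes no time and is no camera call.
- ctrl.sign_off(): hands the job in; it is judged then, once.
The state is a dict: "time": time; "qpos": joint angles; "dq": joint speeds; "joint_efforts": joint torques, N m; "eef_pos": TCP position; "tcp_rot": TCP orientation; "contact_force": force on the tool from outside, world axes, zero at the start; "wrist_torque": the same for the moment, N m; "opening": opening from 0.0 (shut) to 1.0 (fully open); "finger_force": force on a finger pad.
Only numpy, scipy, OpenCV 4.12 (cv2) and the standard library are available. Lean on these libraries where they do the work, as an engineer would, in place of code of your own. Each camera call takes 0.05 s, during which the arm holds its last target. There are 200 camera calls.

## Working session

There is one attempt and no reset: what is moved stays moved. The work goes in short steps, Python scripts to look and compute and a shell command to move; the robot and the scene stay as the last step left them, time stands still between calls to the robot, and variables do not carry over. Pictures are saved under pics/ and viewed, at most 12 in all, crops included, and the job is handed in when it is done.

```bash
ls; mkdir -p pics
python3 - <<'E'
from plant import monitor, eyes, ctrl
import cv2, json
for n in("scene","top"):
    cv2.imwrite(f"pics/{n}0.png",eyes.read_camera(n)[:,:,::-1]); p=eyes.camera_params(n); print(n,p)
s=monitor.get_state(); print(s)
E
```

```text
pics
scene {'K': array([[418.11247249,   0.        , 314.23467222],
       [  0.        , 418.11247249, 198.92195674],
       [  0.        ,   0.        ,   1.        ]]), 'R': array([[ 0.98984129, -0.14199846, -0.00711764],
       [-0.12429134, -0.83992917, -0.52827139],
       [ 0.06903541,  0.52378949, -0.84904575]]), 't': array([-0.52243692,  0.15864935,  1.45331819])}
top {'K': array([[453.54539436,   0.        , 321.07782523],
       [  0.        , 453.54539436, 202.417523  ],
       [  0.        ,   0.        ,   1.        ]]), 'R': array([[-0.00861383, -0.99995613,  0.0036785 ],
       [-0.985345  ,  0.00786116, -0.17039197],
       [ 0.17035558, -0.00509232, -0.9853695 ]]), 't': array([0.02031041, 0.56462669, 1.28114693])}
{'time': 0.1, 'qpos': array([-1.26999608e+00,  2.87144588e-01,  1.57803434e+00,  1.89248216e-05,
        1.27863568e+00, -1.49995321e-01]), 'dq': array([-9.68784979e-05, -1.09000737e-03, -3.79866961e-03, -1.80152378e-03,
        6.81497001e-04,  2.29848533e-03]), 'joint_efforts': array([ 1.06477586e-03, -4.07295978e+01, -2.93695807e+01, -1.64691655e-04,
        3.41566156e-03, -6.29816881e-06]), 'eef_pos': array([ 0.29395014, -0.60700929,  0.24903843]), 'tcp_rot': array([ 9.74705292e-01,  2.23491296e-01, -7.46582195e-05, -1.10850044e-03]), 'contact_force': array([ 0.14713823, -0.79828711, -0.22047603]), 'wrist_torque': array([-0.01429744,  0.04438633, -0.02355118]), 'finger_force': 0.0, 'opening': 1.0009519361634562}
```

View pics/scene0.png

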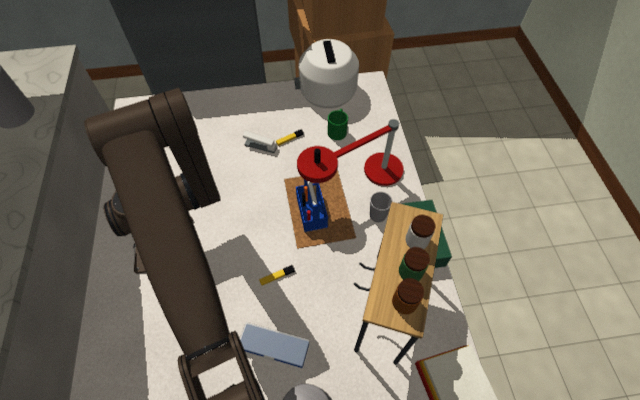

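View pics/top0.png

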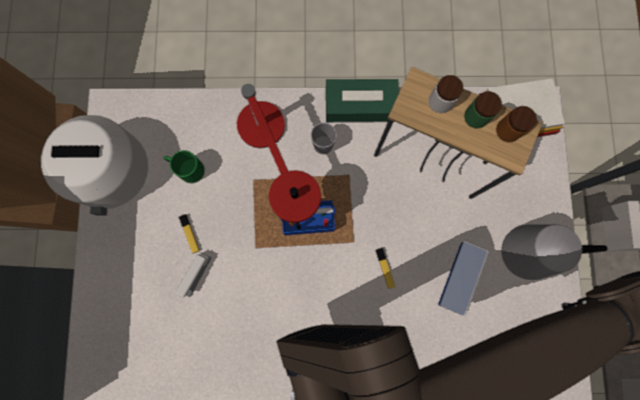

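The scene view (looking down, +y up) shows the red lamp head at (317,163) over the mat, with the caddy at (312,205) and the hooks at (365,275). In the top view (+x up, +y left) the head is at (295,195), the pivot top at (248,91), the mat spans (255..353, 176..248), and the hooks are at (425..475,150). Next I'll zoom in and make the first measurements.

```bash
cat > h.py <<'E'
import numpy as np, cv2
from plant import monitor, eyes, ctrl
from scipy.spatial.transform import Rotation as Ro
P={n:eyes.camera_params(n) for n in("scene","top")}
def ray(n,uv):
    p=P[n]; d=p["R"].T@np.linalg.solve(p["K"],[uv[0],uv[1],1.]); return -p["R"].T@p["t"],d
def onz(n,uv,z):
    o,d=ray(n,uv); return o+d*(z-o[2])/d[2]
def tri(a,b):
    (o1,d1),(o2,d2)=ray("scene",a),ray("top",b)
    d1/=np.linalg.norm(d1);d2/=np.linalg.norm(d2)
    s=np.linalg.lstsq(np.c_[d1,-d2],o2-o1,rcond=None)[0]
    x,y=o1+s[0]*d1,o2+s[1]*d2; return (x+y)/2,np.linalg.norm(x-y)
def proj(n,X):
    p=P[n]; c=p["K"]@(p["R"]@np.asarray(X,float)+p["t"]); return c[:2]/c[2]
def snap(n): return eyes.read_camera(n)
def blob(im,lo,hi,win=None):
    h=cv2.cvtColor(im,cv2.COLOR_RGB2HSV); m=cv2.inRange(h,np.array(lo),np.array(hi))
    if win: x0,y0,x1,y1=win; k=np.zeros_like(m);k[y0:y1,x0:x1]=255;m&=k
    c=cv2.findContours(m,cv2.RETR_EXTERNAL,cv2.CHAIN_APPROX_NONE)[0]
    return max(c,key=cv2.contourArea)
def tool(dX,dRw=None):
    "world shift -> units of tool row, from current measured pose"
    R=Ro.from_quat(monitor.get_state()["tcp_rot"]); return R.inv().apply(dX)/.4
E
python3 - <<'E'
from h import *
T=cv2.imread("pics/top0.png");S=cv2.imread("pics/scene0.png")
c=lambda im,x,y,w,h,k:cv2.resize(im[y:y+h,x:x+w],(w*k,h*k),interpolation=cv2.INTER_CUBIC)
cv2.imwrite("pics/c1.png",np.vstack([np.hstack([c(T,240,70,130,100,3)[:, :390],c(T,370,60,130,100,3)]),np.hstack([c(T,240,165,130,95,3),c(S,280,140,130,95,3)])]))
cv2.imwrite("pics/c2.png",np.hstack([c(S,340,195,110,150,4)[:600,:400],c(T,400,60,100,150,4)]))
for n,I in(("top",T),("scene",S)):
    im=I[:,:,::-1].copy()
    m=blob(im,(8,80,60),(20,255,255),(240,165,370,255) if n=="top" else (275,165,365,255))
    q=cv2.boxPoints(cv2.minAreaRect(m)); print(n,"mat",[onz(n,p,.003)[:2].round(3) for p in q], q.round())
    r=cv2.inRange(cv2.cvtColor(im,cv2.COLOR_RGB2HSV),np.array((170,120,60)),np.array((180,255,255)))|cv2.inRange(cv2.cvtColor(im,cv2.COLOR_RGB2HSV),np.array((0,150,60)),np.array((5,255,255)))
    r=cv2.morphologyEx(r,cv2.MORPH_OPEN,cv2.getStructuringElement(2,(17,17)))
    for k in cv2.findContours(r,0,1)[0]:
        e=cv2.fitEllipse(cv2.convexHull(k)); print("red",cv2.contourArea(k),e,onz(n,e[0],.264).round(3),onz(n,e[0],.02).round(3))
E
```

```text
top mat [array([0.644, 0.228]), array([ 0.66 , -0.072]), array([ 0.452, -0.08 ]), array([0.438, 0.213])] [[251. 180.]
 [349. 174.]
 [353. 242.]
 [255. 248.]]
red 2013.5 ((294.4498291015625, 196.1047821044922), (50.961238861083984, 51.790550231933594), 76.38904571533203) [0.544 0.082 0.264] [0.59  0.095 0.02 ]
red 1416.0 ((260.90179443359375, 124.40559387207031), (44.09565353393555, 46.266746520996094), 61.01252365112305) [0.728 0.167 0.264] [0.815 0.199 0.02 ]
scene mat [array([0.441, 0.212]), array([0.671, 0.23 ]), array([ 0.663, -0.072]), array([ 0.455, -0.084])] [[284. 179.]
 [342. 168.]
 [355. 238.]
 [297. 249.]]
red 607.5 ((383.35516357421875, 171.64816284179688), (25.401891708374023, 37.7313346862793), 96.1448745727539) [0.746 0.012 0.264] [0.818 0.178 0.02 ]
red 817.0 ((317.2969970703125, 164.61126708984375), (33.19462203979492, 40.5636100769043), 83.32801818847656) [0.549 0.069 0.264] [0.575 0.248 0.02 ]
```

View pics/c1.png

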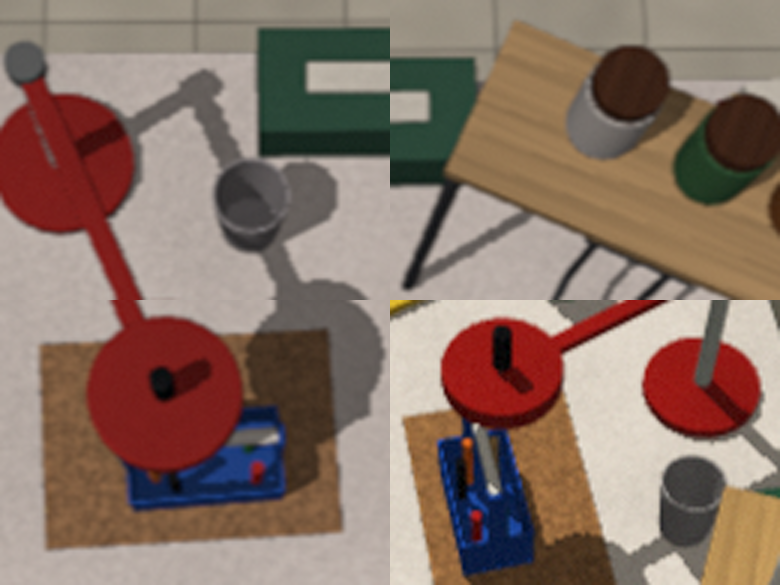

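View pics/c2.png

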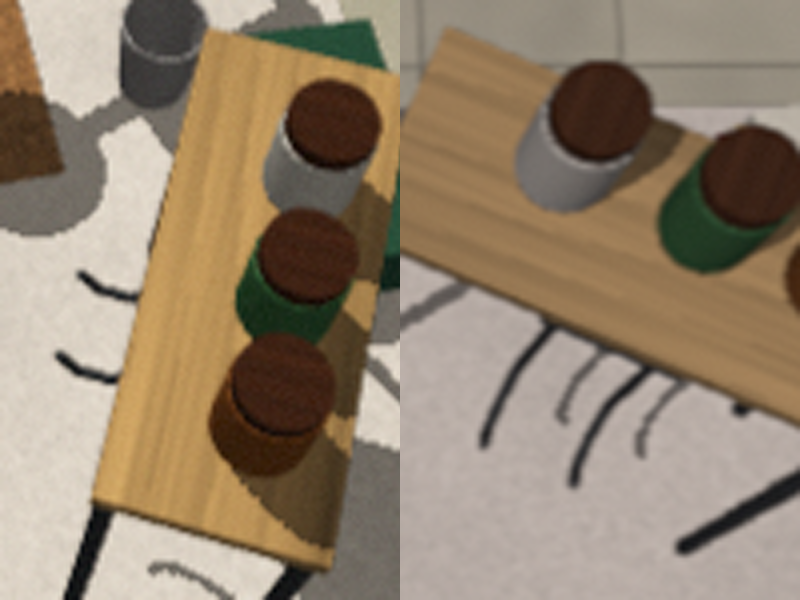

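The crops show the black stub at top (294,195) and scene (317,150). The hook tips are at scene (360.5,264) and (355,284), and top (421,171) and (443.5,181). The board's front edge runs from scene (391,202) to (364,320).

Run:
```python
from h import *
for a,b in(((360.5,264),(421,170.5)),((355.5,284),(443.5,180.5)),((317.3,150.5),(292.5,191.5)),((391.25,202.5),(388.7,119.3))): print(tri(a,b))
for n,u in(("scene",(391.25,202.5)),("scene",(363.75,320)),("scene",(422.5,336)),("scene",(442,214)),("top",(388.7,119.3)),("top",(412,67.5))): print(n,onz(n,u,.346).round(3))
print("stub",onz("scene",(317.3,150.5),.319),onz("top",(293,191.5),.319))
print("post top",[onz("top",(248,91),z).round(3) for z in(.257,.3,.35)])
print("cams",[(-P[n]["R"].T@P[n]["t"]).round(2) for n in P])
T=cv2.imread("pics/top0.png")[:,:,::-1].copy()
k=blob(T,(105,150,40),(125,255,255),(270,190,350,240)); q=cv2.boxPoints(cv2.minAreaRect(k)); print(q.round(1),[onz("top",p,.07).round(3) for p in q],[onz("top",p,.0).round(3) for p in q])
print("cup",onz("top",(323,132),.1))
```

```text
(array([ 0.62582989, -0.24843396,  0.1921613 ]), np.float64(0.004627918707631431))
(array([ 0.59888098, -0.30607442,  0.19353924]), np.float64(0.00636286235609007))
(array([0.54858812, 0.08422844, 0.31363298]), np.float64(0.006164164167383743))
(array([ 0.71724873, -0.1438704 ,  0.33856474]), np.float64(0.009407189018412749))
scene [ 0.72  -0.147  0.346]
scene [ 0.582 -0.448  0.346]
scene [ 0.706 -0.502  0.346]
scene [ 0.845 -0.201  0.346]
top [ 0.71  -0.143  0.346]
top [ 0.839 -0.203  0.346]
stub [0.55104175 0.08083196 0.319     ] [0.54439219 0.08236647 0.319     ]
post top [array([0.821, 0.202, 0.257]), array([0.802, 0.195, 0.3  ]), array([0.78 , 0.187, 0.35 ])]
cams [array([ 0.44, -0.7 ,  1.31]), array([0.34, 0.02, 1.36])]
[[281.2 204.1]
 [333.4 200.1]
 [335.7 230. ]
 [283.5 234. ]] [array([0.557, 0.131, 0.07 ]), array([ 0.567, -0.02 ,  0.07 ]), array([ 0.481, -0.025,  0.07 ]), array([0.471, 0.124, 0.07 ])] [array([0.569, 0.137, 0.   ]), array([ 0.58 , -0.022,  0.   ]), array([ 0.489, -0.028,  0.   ]), array([0.478, 0.129, 0.   ])]
cup [0.76260663 0.00854723 0.1       ]
```

```bash
cat >> h.py <<'E'
def Rt(az,lean=0):
    a,l=np.radians([az,lean]); x=np.array([np.cos(a),np.sin(a),0]); y=np.array([np.sin(a),-np.cos(a),0]); z=np.array([0,0,-1.])
    return Ro.from_matrix(np.c_[x,y*np.cos(l)-z*np.sin(l),z*np.cos(l)+y*np.sin(l)])
def goal(pos,az,lean=0,frm=None):
    s=monitor.get_state(); R=Ro.from_quat(s["tcp_rot"]); p=s["eef_pos"]
    if frm: p,R=np.array(frm[0]),Rt(*frm[1:])
    return np.r_[R.inv().apply(np.array(pos)-p)/.4,(R.inv()*Rt(az,lean)).as_rotvec()/np.pi].round(3)
E
python3 - <<'E'
from h import *
print(goal((.294,-.608,.375),25.8),goal((.42,-.25,.375),25.8),goal((.548,.082,.375),25.8,0,((.42,-.25,.375),25.8)))
E
```

```text
[-0.001  0.002 -0.315 -0.001 -0.     0.   ] [ 0.673 -0.667 -0.313 -0.001 -0.     0.   ] [ 0.649 -0.608  0.     0.     0.     0.   ]
```

```bash
python3 -m handwheel '[[0,0,-0.31,0,0,0,1],[0,0,-0.31,0,0,0,1],[0.67,-0.665,-0.31,0,0,0,1],[0.67,-0.665,-0.31,0,0,0,1],[0.67,-0.665,-0.31,0,0,0,1],[0.67,-0.665,-0.31,0,0,0,1],[0.67,-0.665,-0.31,0,0,0,1],[0.67,-0.665,-0.31,0,0,0,1],[0.67,-0.665,-0.31,0,0,0,1],[0.67,-0.665,-0.31,0,0,0,1]]'; python3 -m handwheel '[[0.65,-0.61,0,0,0,0,1],[0.65,-0.61,0,0,0,0,1],[0.65,-0.61,0,0,0,0,1],[0.65,-0.61,0,0,0,0,1],[0.65,-0.61,0,0,0,0,1],[0.65,-0.61,0,0,0,0,1],[0.65,-0.61,0,0,0,0,1],[0.65,-0.61,0,0,0,0,1]]'
python3 - <<'E'
from h import *
print(goal((.548,.082,.298),25.8)); t=snap("top");s=snap("scene")
c=lambda im,x,y,w,h,k:cv2.resize(im[y:y+h,x:x+w],(w*k,h*k),interpolation=cv2.INTER_CUBIC)
cv2.imwrite("pics/g1.png",np.hstack([c(t,240,110,100,130,4),c(s,270,80,100,130,4)])[:,:,::-1])
print(proj("top",(.548,.082,.298)),proj("scene",(.548,.082,.298)))
E
```

```text
time: 1.35
eef_pos: [0.4194, -0.2513, 0.3741]
tcp_rot: [0.975, 0.224, -0.0, 0.0]
contact_force: [-0.2, -1.0, -0.3]
opening: 1.0
finger_force: 0.0
time: 2.35
eef_pos: [0.5475, 0.08, 0.3737]
tcp_rot: [0.975, 0.223, -0.001, 0.0]
contact_force: [0.0, -0.6, 0.8]
opening: 0.999
finger_force: 0.0
[ 0.004 -0.004  0.189  0.     0.    -0.   ]
[293.66212407 191.72389196] [316.26836445 154.61300407]
```

View pics/g1.png

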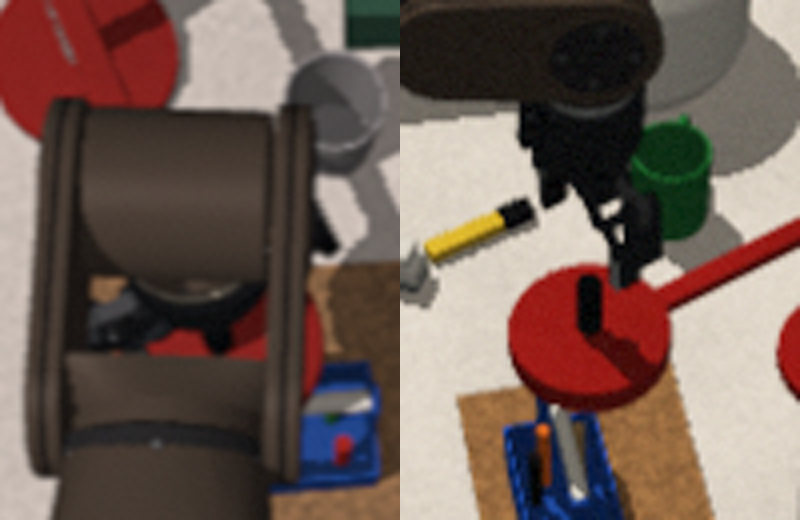

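The scene crop shows the open fingertips straddling the black stub: tips at crop (553,195) and (625,280), stub top at (590,285). I can go straight down.

```bash
python3 -m handwheel '[[0,0,0.1,0,0,0,1],[0,0,0.19,0,0,0,1],[0,0,0.19,0,0,0,1],[0,0,0.19,0,0,0,-1],[0,0,0.19,0,0,0,-1],[0,0,0.19,0,0,0,-1],[0,0,0.19,0,0,0,-1],[0,0,0.19,0,0,0,-1],[0,0,0.19,0,0,0,-1]]' 20
python3 - <<'E'
from h import *
s=monitor.get_state(); print(s["eef_pos"],s["opening"],s["finger_force"],s["contact_force"])
pv=np.array([.82,.2]);h=np.array([.548,.082]);
for t in range(7,64,7):
    a=-np.radians(t);d=h-pv;q=pv+[np.cos(a)*d[0]-np.sin(a)*d[1],np.sin(a)*d[0]+np.cos(a)*d[1]]
    print(t,q.round(3),goal((*q,.298),25.8,0,((*h,.298),25.8)))
E
```

```text
time: 3.58
eef_pos: [0.5475, 0.0816, 0.2995]
tcp_rot: [0.975, 0.224, 0.001, 0.0]
contact_force: [-1.0, -0.2, 5.8]
opening: 0.23
finger_force: 21.3
[0.54753825 0.08155558 0.29949792] 0.22998763654962223 21.328976154327393 [-1.03700155 -0.22515984  5.83326344]
7 [0.536 0.116] [ 0.009 -0.09   0.     0.     0.     0.   ]
14 [0.528 0.151] [ 0.029 -0.178  0.     0.     0.     0.   ]
21 [0.524 0.187] [ 0.06  -0.263  0.     0.     0.     0.   ]
28 [0.524 0.224] [ 0.101 -0.344  0.     0.     0.     0.   ]
35 [0.53  0.259] [ 0.151 -0.419  0.     0.     0.     0.   ]
42 [0.539 0.294] [ 0.211 -0.488  0.     0.     0.     0.   ]
49 [0.552 0.328] [ 0.278 -0.549  0.     0.     0.     0.   ]
56 [0.57 0.36] [ 0.352 -0.601  0.     0.     0.     0.   ]
63 [0.591 0.389] [ 0.431 -0.643  0.     0.     0.     0.   ]
```

```bash
python3 -m handwheel '[[0.003,-0.045,0,0,0,0,-1],[0.009,-0.09,0,0,0,0,-1],[0.018,-0.134,0,0,0,0,-1],[0.029,-0.178,0,0,0,0,-1],[0.044,-0.221,0,0,0,0,-1],[0.06,-0.263,0,0,0,0,-1],[0.08,-0.304,0,0,0,0,-1],[0.101,-0.344,0,0,0,0,-1],[0.151,-0.419,0,0,0,0,-1],[0.151,-0.419,0,0,0,0,-1]]'
python3 -m handwheel '[[0.06,-0.069,0,0,0,0,-1],[0.127,-0.13,0,0,0,0,-1],[0.201,-0.182,0,0,0,0,-1],[0.24,-0.205,0,0,0,0,-1],[0.24,-0.205,0,0,0,0,-1]]'
python3 -m handwheel '[[0,0,0,0,0,0,0.2],[0,0,0,0,0,0,0.6],[0,0,0,0,0,0,1],[0,0,-0.12,0,0,0,1],[0,0,-0.24,0,0,0,1],[0,0,-0.24,0,0,0,1]]'
```

```text
time: 4.82
eef_pos: [0.5284, 0.2613, 0.299]
tcp_rot: [0.974, 0.225, 0.001, -0.0]
contact_force: [-0.8, 0.4, 5.0]
opening: 0.227
finger_force: 21.5
time: 5.45
eef_pos: [0.5792, 0.3764, 0.2987]
tcp_rot: [0.975, 0.224, 0.0, -0.001]
contact_force: [-0.7, 0.7, 3.8]
opening: 0.227
finger_force: 21.5
time: 6.2
eef_pos: [0.5803, 0.3748, 0.4012]
tcp_rot: [0.975, 0.223, 0.005, -0.001]
contact_force: [-0.2, 0.6, 0.0]
opening: 1.002
finger_force: 0.0
```

Run:
```python
from h import *
t=snap("top");s=snap("scene")
np.savez("v2",t=t,s=s)
c=lambda im,x,y,w,h,k:cv2.resize(im[y:y+h,x:x+w],(w*k,h*k),interpolation=cv2.INTER_CUBIC)
cv2.imwrite("pics/g2.png",np.hstack([c(t,245,165,115,95,4)[:, :460],c(s,280,165,80,95,4)])[:,:,::-1])
```

```text
(no output)
```

View pics/g2.png

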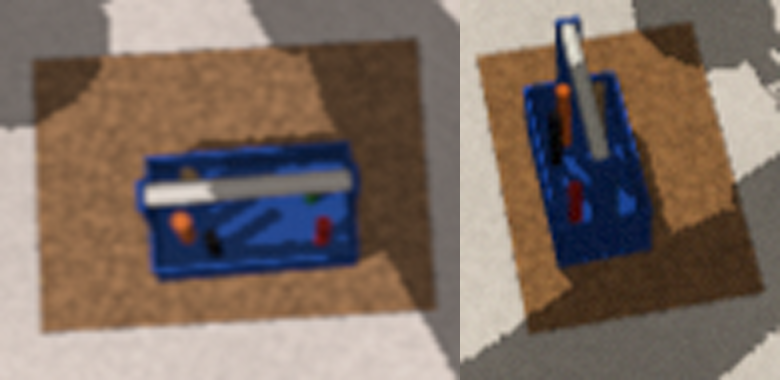

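The view is clear. In the top view the white bar runs from (281.3,213.3) to (333,210.3), and in the scene view from (307,172) to (315,203.7). The mat corners are at crop (35,62), (417,40), (436,310) and (42,332).

Run:
```python
from h import *
v=np.load("v2.npz")
print("mat",np.mean([onz("top",(245+x/4,165+y/4),.003) for x,y in((35,62),(417,40),(436,310),(42,332))],0))
print("matS",np.mean([onz("scene",(280+(x-460)/4,165+y/4),.003) for x,y in((478,57),(695,25),(763,290),(528,332))],0))
A=onz("top",(281.3,213.3),.155);B=onz("top",(333,210.3),.155);print("bar",A,B,(A+B)/2,np.degrees(np.arctan2(*(A-B)[[1,0]])))
a=onz("scene",(307,172),.155);b=onz("scene",(315,203.7),.155);print("barS",a,b,(a+b)/2,np.degrees(np.arctan2(*(a-b)[[1,0]])))
print(tri((307,172),(281.3,213.3)),tri((315,203.7),(333,210.3)))
m=cv2.inRange(cv2.cvtColor(v["t"],cv2.COLOR_RGB2HSV),np.array((100,110,30)),np.array((130,255,255)));k=np.zeros_like(m);k[200:240,275:340]=255
c=max(cv2.findContours(m&k,0,1)[0],key=cv2.contourArea);q=cv2.boxPoints(cv2.minAreaRect(c));C=[onz("top",p,.07) for p in q];print(np.round(q,1),np.mean(C,0),np.degrees(np.arctan2(*(C[0]-C[1])[[1,0]])))
```

```text
mat [0.54653807 0.06973458 0.003     ]
matS [0.55451108 0.06857511 0.003     ]
bar [0.51759265 0.12307253 0.155     ] [ 0.524615   -0.01565262  0.155     ] [0.52110382 0.05370995 0.155     ] 92.89787456443666
barS [0.52172811 0.12322519 0.155     ] [ 0.53062147 -0.0055645   0.155     ] [0.52617479 0.05883035 0.155     ] 93.95019444831138
(array([0.51977502, 0.12341617, 0.15407731]), np.float64(0.004073694523763662)) (array([ 0.52596176, -0.01481705,  0.16920021]), np.float64(0.00705344996231067))
[[278.2 203.8]
 [333.2 199.2]
 [335.8 230. ]
 [280.8 234.6]] [0.51944687 0.05641403 0.07      ] 94.38164189756728
```

Run:
```python
from h import *
b=np.array([.523,.055,.155]);z=Rt(93.7,32).as_matrix()[:,2]
p=b-.1*z; print(z,p); print(goal((p[0],p[1],.33),93.7,32),goal(p,93.7,32,((p[0],p[1],.33),93.7,32)))
```

```text
[ 0.52881471  0.03419691 -0.8480481 ] [0.47011853 0.05158031 0.23980481]
[-0.597  0.607  0.161 -0.156  0.105 -0.367] [ 0.    -0.119  0.191  0.     0.     0.   ]
```

```bash
python3 -m handwheel '[[-0.3,0.3,0,0,0,0,0.3],[-0.3,0.3,0,0,0,0,0.3],[-0.3,0.3,0,0,0,0,0.3],[-0.597,0.607,0.161,-0.156,0.105,-0.367,0.3],[-0.597,0.607,0.161,-0.156,0.105,-0.367,0.3],[-0.597,0.607,0.161,-0.156,0.105,-0.367,0.3],[-0.597,0.607,0.161,-0.156,0.105,-0.367,0.3],[-0.597,0.607,0.161,-0.156,0.105,-0.367,0.3],[-0.597,0.607,0.161,-0.156,0.105,-0.367,0.3],[-0.597,0.607,0.161,-0.156,0.105,-0.367,0.3],[-0.597,0.607,0.161,-0.156,0.105,-0.367,0.3],[-0.597,0.607,0.161,-0.156,0.105,-0.367,0.3]]'
python3 - <<'E'
from h import *
s=monitor.get_state();print(s["qpos"].round(2)); b=np.array([.523,.055,.155]);z=Rt(93.7,32).as_matrix()[:,2]
print(goal(b-.1*z,93.7,32),goal(b-.06*z,93.7,32),goal(b,93.7,32,(b-.1*z,93.7,32)))
E
```

```text
time: 7.8
eef_pos: [0.4698, 0.0517, 0.3288]
tcp_rot: [0.659, 0.701, 0.2, 0.187]
contact_force: [-0.8, -0.2, 0.6]
opening: 0.648
finger_force: 0.0
[-0.17 -0.54  2.24  0.15  0.9  -0.29]
[-0.001 -0.117  0.19  -0.001  0.    -0.001] [-0.001 -0.116  0.29  -0.001  0.    -0.001] [0.   0.   0.25 0.   0.   0.  ]
```

```bash
python3 -m handwheel '[[0,-0.117,0.19,0,0,0,0.3],[0,-0.117,0.19,0,0,0,0.3],[0,-0.117,0.19,0,0,0,0.3],[0,-0.117,0.29,0,0,0,0.3],[0,-0.117,0.29,0,0,0,0.3],[0,-0.117,0.29,0,0,0,0.3]]'
python3 - <<'E'
from h import *
s=monitor.get_state();print(s["qpos"].round(2)); 
print(goal((.523,.055,.155),93.7,32))
im=snap("scene");t=snap("top")
c=lambda im,x,y,w,h,k:cv2.resize(im[y:y+h,x:x+w],(w*k,h*k),interpolation=cv2.INTER_CUBIC)
cv2.imwrite("pics/g3.png",np.hstack([c(im,270,120,100,130,4),c(t,250,170,100,130,4)])[:,:,::-1])
E
```

```text
time: 8.55
eef_pos: [0.4926, 0.0532, 0.2088]
tcp_rot: [0.657, 0.701, 0.201, 0.189]
contact_force: [0.6, 0.5, 0.9]
opening: 0.65
finger_force: 0.0
[-0.15 -0.36  2.35  0.2   0.61 -0.35]
[-0.    -0.007  0.154  0.     0.     0.   ]
```

View pics/g3.png

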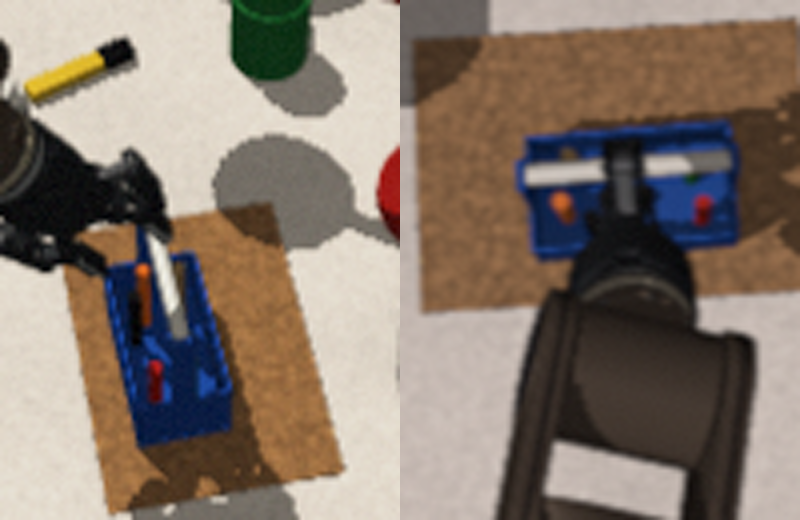

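The top crop shows the finger at x=625 over the bar's middle (525..733), and in the scene crop the fingers straddle the bar from behind. Next I advance and grip.

```bash
python3 -m handwheel '[[0,-0.005,0.08,0,0,0,0.3],[0,-0.007,0.154,0,0,0,0.3],[0,-0.007,0.154,0,0,0,0.3],[0,-0.007,0.154,0,0,0,-1],[0,-0.007,0.154,0,0,0,-1],[0,-0.007,0.154,0,0,0,-1],[0,-0.007,0.154,0,0,0,-1],[0,-0.007,0.154,0,0,0,-1],[0,-0.007,0.154,0,0,0,-1]]' 60
python3 - <<'E'
from h import *
s=monitor.get_state();print(s["qpos"].round(2)); 
p=s["eef_pos"];u=p+[0,0,.14];print(goal(u,93.7,32))
seat=np.array([.638,-.290,.190])
xr=np.array([np.cos(np.radians(-24.7)),np.sin(np.radians(-24.7)),0])
for q in (seat-.12*xr+[0,0,.03],):print(q,goal(q+[0,0,.06],65.3,32,(u,93.7,32)))
E
```

```text
time: 9.78
eef_pos: [0.5236, 0.0549, 0.1555]
tcp_rot: [0.657, 0.701, 0.202, 0.19]
contact_force: [0.3, 1.2, 6.2]
opening: 0.143
finger_force: 58.5
[-0.14 -0.18  2.32  0.24  0.46 -0.39]
[-0.     0.187 -0.296  0.001  0.     0.   ]
[ 0.52897902 -0.23985595  0.22      ] [-0.736 -0.049  0.015  0.    -0.084  0.134]
```

```bash
python3 -m handwheel '[[0,0.05,-0.08,0,0,0,-1],[0,0.12,-0.19,0,0,0,-1],[0,0.187,-0.296,0,0,0,-1],[0,0.187,-0.296,0,0,0,-1],[0,0.187,-0.296,0,0,0,-1]]'
python3 - <<'E'
from h import *
s=monitor.get_state();print(s["qpos"].round(2),s["opening"])
seat=np.array([.638,-.290,.190]);xr=np.array([np.cos(np.radians(-24.7)),np.sin(np.radians(-24.7)),0])
print(goal(seat-.12*xr+[0,0,.07],65.3,32))
E
```

```text
time: 10.4
eef_pos: [0.5212, 0.0554, 0.2903]
tcp_rot: [0.658, 0.702, 0.199, 0.186]
contact_force: [0.3, -0.8, -2.7]
opening: 0.141
finger_force: 59.1
[-0.14 -0.36  2.2   0.15  0.77 -0.28] 0.14125661046085752
[-0.738 -0.064  0.049 -0.002 -0.084  0.134]
```

```bash
python3 -m handwheel '[[-0.05,-0.004,0.003,0,-0.006,0.009,-1],[-0.13,-0.01,0.009,0,-0.015,0.024,-1],[-0.22,-0.02,0.015,0,-0.025,0.04,-1],[-0.31,-0.027,0.02,0,-0.035,0.056,-1],[-0.4,-0.035,0.027,0,-0.046,0.073,-1],[-0.49,-0.042,0.033,0,-0.056,0.089,-1],[-0.58,-0.05,0.039,0,-0.066,0.105,-1],[-0.66,-0.057,0.044,0,-0.075,0.12,-1],[-0.71,-0.062,0.047,0,-0.081,0.129,-1],[-0.738,-0.064,0.049,0,-0.084,0.134,-1],[-0.738,-0.064,0.049,0,-0.084,0.134,-1],[-0.738,-0.064,0.049,0,-0.084,0.134,-1]]'
python3 - <<'E'
from h import *
s=monitor.get_state();print(s["qpos"].round(2),s["opening"])
seat=np.array([.638,-.290,.190]);xr=np.array([np.cos(np.radians(-24.7)),np.sin(np.radians(-24.7)),0])
print(goal(seat-.08*xr+[0,0,.032],65.3,32))
im=snap("scene");t=snap("top")
c=lambda im,x,y,w,h,k:cv2.resize(im[y:y+h,x:x+w],(w*k,h*k),interpolation=cv2.INTER_CUBIC)
cv2.imwrite("pics/g4.png",np.hstack([c(im,280,210,130,120,3),c(t,370,120,130,120,3)])[:,:,::-1])
E
```

```text
time: 11.9
eef_pos: [0.5306, -0.2393, 0.2627]
tcp_rot: [0.809, 0.519, 0.148, 0.232]
contact_force: [-0.5, -0.7, -1.8]
opening: 0.14
finger_force: 59.1
[-0.64 -0.18  2.11  0.18  0.68 -0.32] 0.13975457678194672
[-0.003  0.028  0.138 -0.     0.     0.   ]
```

View pics/g4.png

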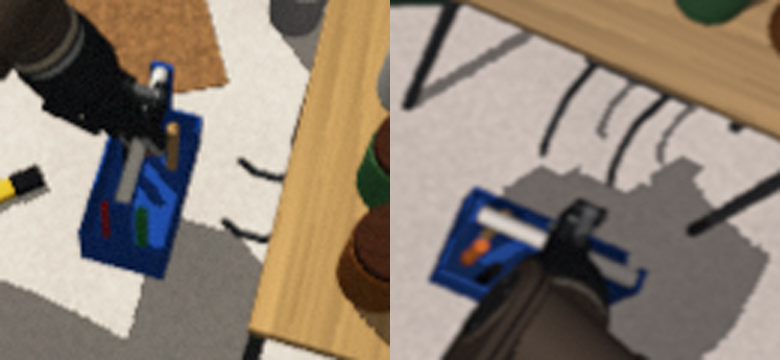

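The caddy hangs level in the gripper in front of the hooks. The bar runs from top (400,191.7) to (451.7,212.7), and from scene (332.7,235) to (320.7,277.3). I'll compare the bar and tips in each view to cancel any calibration bias.

Run:
```python
from h import *
e=monitor.get_state()["eef_pos"];z=e[2]
for n,A,B,t1,t2 in(("top",(400,191.7),(451.7,212.7),(421.3,170.5),(443.8,180.5)),("scene",(332.7,235),(320.7,277.3),(360.7,263.5),(355.5,284))):
    a,b=onz(n,A,z),onz(n,B,z); p,q=onz(n,t1,.197),onz(n,t2,.197)
    yr=(p-q)/np.linalg.norm(p-q); xr=np.array([yr[1],-yr[0],0]); m=(p+q)/2; s=m+.028*xr
    print(n,"bar",((a+b)/2).round(4),"len",np.linalg.norm(a-b),"az",np.degrees(np.arctan2(*(a-b)[[1,0]])),"tips az",np.degrees(np.arctan2(yr[1],yr[0])),np.linalg.norm(p-q),"seat",s.round(4),"bar in seat x,y",((a+b)/2-s)@xr,((a+b)/2-s)@yr)
print(e)
```

```text
top bar [ 0.5263 -0.2401  0.2631] len 0.13537275498279314 az 66.8190988122116 tips az 64.64878672426819 0.06399406236762 seat [ 0.6339 -0.2892  0.197 ] bar in seat x,y -0.11826496479936785 -0.0017408747359212232
scene bar [ 0.5303 -0.239   0.2631] len 0.129937450126289 az 66.33649269171619 tips az 65.41076904882671 0.06403506235937191 seat [ 0.6403 -0.2893  0.197 ] bar in seat x,y -0.12100860878078919 -0.00014322129800913713
[ 0.53065636 -0.23934841  0.26307891]
```

```bash
python3 -m handwheel '[[0,0.015,0.07,0,0,0,-1],[0,0.028,0.138,0,0,0,-1],[0,0.028,0.138,0,0,0,-1]]'
python3 - <<'E'
from h import *
s=monitor.get_state();print(s["eef_pos"],s["contact_force"])
print(goal((.638,-.29,.222),65.3,32),goal((.638,-.29,.187),65.3,32,((.638,-.29,.222),65.3,32)))
E
```

```text
time: 12.38
eef_pos: [0.5654, -0.2554, 0.2198]
tcp_rot: [0.81, 0.519, 0.147, 0.23]
contact_force: [0.5, 0.2, -2.2]
opening: 0.141
finger_force: 59.1
[ 0.56540558 -0.25543231  0.21979475] [ 0.51226857  0.22297898 -2.20714481]
[-0.003  0.174  0.101 -0.002 -0.     0.   ] [ 0.    -0.046  0.074  0.     0.     0.   ]
```

```bash
python3 -m handwheel '[[-0.001,0.04,0.023,0,0,0,-1],[-0.001,0.08,0.046,0,0,0,-1],[-0.002,0.125,0.072,0,0,0,-1],[-0.003,0.155,0.09,0,0,0,-1],[-0.003,0.174,0.101,0,0,0,-1],[-0.003,0.174,0.101,0,0,0,-1],[-0.003,0.174,0.101,0,0,0,-1]]'; python3 -m handwheel '[[0,-0.01,0.015,0,0,0,-1],[0,-0.02,0.03,0,0,0,-1],[0,-0.03,0.048,0,0,0,-1],[0,-0.038,0.06,0,0,0,-1],[0,-0.038,0.06,0,0,0,-1]]'
```

```text
time: 13.25
eef_pos: [0.6378, -0.2907, 0.2243]
tcp_rot: [0.81, 0.519, 0.148, 0.232]
contact_force: [-1.1, 0.1, -2.5]
opening: 0.144
finger_force: 59.1
time: 13.88
eef_pos: [0.6377, -0.2908, 0.1949]
tcp_rot: [0.81, 0.519, 0.148, 0.231]
contact_force: [0.4, -0.5, -2.1]
opening: 0.146
finger_force: 59.1
```

Just above the seat with no contact yet, so I lower the last few millimetres.

```bash
python3 -m handwheel '[[0,-0.004,0.006,0,0,0,-1],[0,-0.007,0.011,0,0,0,-1],[0,-0.007,0.011,0,0,0,-1]]'
```

```text
time: 14.25
eef_pos: [0.638, -0.291, 0.1907]
tcp_rot: [0.81, 0.519, 0.148, 0.232]
contact_force: [0.5, 1.0, -1.3]
opening: 0.141
finger_force: 59.1
```

```bash
python3 -c "
from h import *
print(monitor.get_state()['contact_force'])
im=snap('scene');t=snap('top')
c=lambda im,x,y,w,h,k:cv2.resize(im[y:y+h,x:x+w],(w*k,h*k),interpolation=cv2.INTER_CUBIC)
cv2.imwrite('pics/g5.png',np.hstack([c(im,300,210,110,120,3),c(t,400,100,110,120,3)])[:,:,::-1])"
```

```text
[ 0.49606108  1.04580255 -1.27891107]
```

View pics/g5.png

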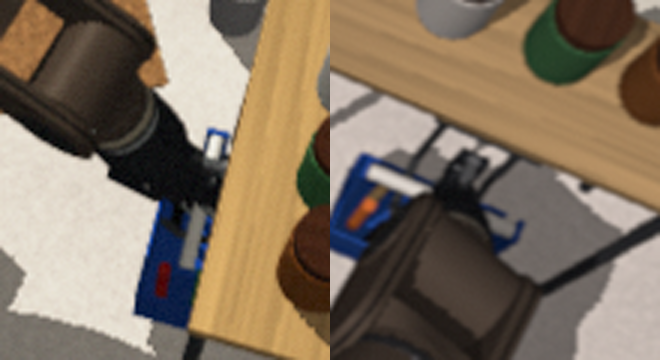

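The bar lies between the hook shanks behind the tips, with the gripper between the two hooks (top crop (465,175)). I lower a touch more until the load transfers, then open gradually.

```bash
python3 -m handwheel '[[0,-0.003,0.005,0,0,0,-1],[0,-0.004,0.007,0,0,0,-1],[0,-0.004,0.007,0,0,0,-1]]'; python3 -m handwheel '[[0,0,0,0,0,0,-0.6],[0,0,0,0,0,0,-0.4],[0,0,0,0,0,0,-0.2],[0,0,0,0,0,0,0],[0,0,0,0,0,0,0.1],[0,0,0,0,0,0,0.1],[0,0,0,0,0,0,0.1]]'
```

```text
time: 14.72
eef_pos: [0.6381, -0.291, 0.1875]
tcp_rot: [0.81, 0.519, 0.148, 0.232]
contact_force: [0.7, -0.1, -1.5]
opening: 0.142
finger_force: 59.1
time: 15.6
eef_pos: [0.6381, -0.2911, 0.1877]
tcp_rot: [0.809, 0.519, 0.148, 0.232]
contact_force: [0.4, 0.6, -0.5]
opening: 0.551
finger_force: 0.0
```

```bash
python3 -m handwheel '[[0,0,-0.04,0,0,0,0.1],[0,0,-0.1,0,0,0,0.1],[0,0,-0.2,0,0,0,0.1],[0,0,-0.3,0,0,0,0.1],[0,0,-0.4,0,0,0,0.1],[0,0,-0.4,0,0,0,0.1]]'
python3 - <<'E'
from h import *
s=monitor.get_state();print(s["eef_pos"])
im=snap('scene');t=snap('top')
c=lambda im,x,y,w,h,k:cv2.resize(im[y:y+h,x:x+w],(w*k,h*k),interpolation=cv2.INTER_CUBIC)
cv2.imwrite('pics/g6.png',np.hstack([c(im,300,210,110,120,3),c(t,390,110,130,120,3)])[:,:,::-1])
r=cv2.inRange(cv2.cvtColor(im,cv2.COLOR_RGB2HSV),np.array((0,0,0)),np.array((180,120,40)))
# lamp stub in top: red head
hv=cv2.cvtColor(t,cv2.COLOR_RGB2HSV); r=cv2.inRange(hv,np.array((170,120,60)),np.array((180,255,255)))|cv2.inRange(hv,np.array((0,150,60)),np.array((5,255,255)))
r=cv2.morphologyEx(r,cv2.MORPH_OPEN,cv2.getStructuringElement(2,(17,17)))
for k in cv2.findContours(r,0,1)[0]:
    e=cv2.fitEllipse(cv2.convexHull(k)); print(e,onz("top",e[0],.264))
print(goal((.48,.0,.45),0,0),goal((.579,.377,.40),25.8,0,((.48,.0,.45),0,0)))
E
```

```text
time: 16.35
eef_pos: [0.5616, -0.2558, 0.3295]
tcp_rot: [0.808, 0.518, 0.15, 0.236]
contact_force: [0.6, 0.2, 0.2]
opening: 0.548
finger_force: 0.0
[ 0.56156358 -0.2557542   0.32951647]
((176.26573181152344, 184.2525634765625), (49.565773010253906, 52.5729866027832), 56.31242752075195) [0.57575826 0.37304605 0.264     ]
((260.8193054199219, 124.92937469482422), (42.74419403076172, 46.23822784423828), 70.59136962890625) [0.72706675 0.16702156 0.264     ]
[ 0.495 -0.215 -0.507  0.158 -0.101  0.353] [ 0.247 -0.942  0.125  0.     0.    -0.143]
```

View pics/g6.png

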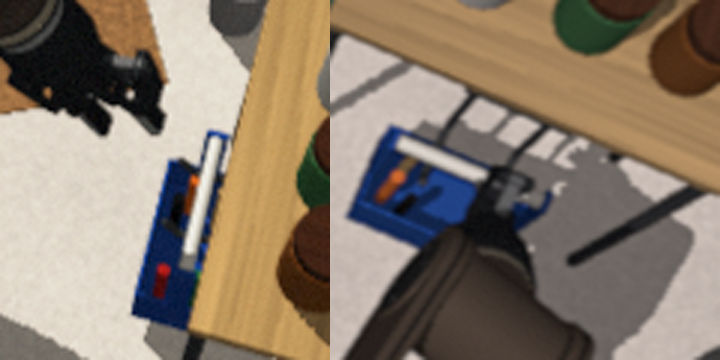

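The caddy hangs level on both hooks with the gripper clear: bar ends at scene (371,257) and (363,297), the top view agrees. The next step is to return to the lamp stub.

Run:
```python
from h import *
for A,B in (((371,256.7),(362.7,297.3)),): 
    a,b=onz("scene",A,.19),onz("scene",B,.19);print((a+b)/2, np.degrees(np.arctan2(*(a-b)[[1,0]])))
print(goal((.48,.04,.42),25.8,0),goal((.5792,.3764,.40),25.8,0,((.48,.04,.42),25.8,0)))
```

```text
[ 0.63907081 -0.28697317  0.19      ] 67.25275437754584
[ 0.586 -0.29  -0.465  0.171 -0.061  0.214] [ 0.589 -0.649  0.05   0.     0.     0.   ]
```

```bash
python3 -m handwheel '[[0,-0.07,-0.12,0,0,0,0.1],[0.3,-0.2,-0.3,0.08,-0.03,0.1,0.5],[0.586,-0.29,-0.465,0.171,-0.061,0.214,1],[0.586,-0.29,-0.465,0.171,-0.061,0.214,1],[0.586,-0.29,-0.465,0.171,-0.061,0.214,1],[0.586,-0.29,-0.465,0.171,-0.061,0.214,1],[0.586,-0.29,-0.465,0.171,-0.061,0.214,1],[0.586,-0.29,-0.465,0.171,-0.061,0.214,1],[0.586,-0.29,-0.465,0.171,-0.061,0.214,1],[0.586,-0.29,-0.465,0.171,-0.061,0.214,1],[0.586,-0.29,-0.465,0.171,-0.061,0.214,1]]'; python3 -m handwheel '[[0.589,-0.649,0.05,0,0,0,1],[0.589,-0.649,0.05,0,0,0,1],[0.589,-0.649,0.05,0,0,0,1],[0.589,-0.649,0.05,0,0,0,1],[0.589,-0.649,0.05,0,0,0,1],[0.589,-0.649,0.05,0,0,0,1],[0.589,-0.649,0.05,0,0,0,1],[0.589,-0.649,0.05,0,0,0,1],[0.589,-0.649,0.05,0,0,0,1]]'; python3 -c "
from h import *
print(goal((.5792,.3764,.40),25.8,0))"
```

```text
time: 17.82
eef_pos: [0.4805, 0.0393, 0.4194]
tcp_rot: [0.975, 0.222, -0.001, -0.0]
contact_force: [-0.6, 0.2, 0.6]
opening: 1.0
finger_force: 0.0
time: 18.95
eef_pos: [0.5802, 0.3747, 0.4005]
tcp_rot: [0.975, 0.222, -0.0, -0.0]
contact_force: [0.1, -0.2, 0.3]
opening: 1.004
finger_force: 0.0
[-0.    -0.005  0.001 -0.    -0.    -0.001]
```

```bash
python3 -m handwheel '[[0,-0.004,0.12,0,0,0,1],[0,-0.004,0.252,0,0,0,1],[0,-0.004,0.252,0,0,0,1],[0,-0.004,0.252,0,0,0,-1],[0,-0.004,0.252,0,0,0,-1],[0,-0.004,0.252,0,0,0,-1],[0,-0.004,0.252,0,0,0,-1],[0,-0.004,0.252,0,0,0,-1],[0,-0.004,0.252,0,0,0,-1]]' 20; python3 -m handwheel '[[-0.039,0.023,0,0,0,0,-1],[-0.113,0.075,0,0,0,0,-1],[-0.18,0.136,0,0,0,0,-1],[-0.24,0.205,0,0,0,0,-1],[-0.29,0.28,0,0,0,0,-1],[-0.311,0.32,0,0,0,0,-1],[-0.311,0.32,0,0,0,0,-1]]'; python3 -m handwheel '[[-0.02,0.041,0,0,0,0,-1],[-0.036,0.083,0,0,0,0,-1],[-0.051,0.126,0,0,0,0,-1],[-0.062,0.17,0,0,0,0,-1],[-0.071,0.214,0,0,0,0,-1],[-0.077,0.259,0,0,0,0,-1],[-0.08,0.304,0,0,0,0,-1],[-0.08,0.304,0,0,0,0,-1],[-0.08,0.304,0,0,0,0,-1]]'
```

```text
time: 20.08
eef_pos: [0.5805, 0.3773, 0.301]
tcp_rot: [0.975, 0.223, 0.002, -0.0]
contact_force: [4.2, -2.1, 5.1]
opening: 0.226
finger_force: 22.9
time: 20.95
eef_pos: [0.5209, 0.2079, 0.3006]
tcp_rot: [0.975, 0.222, -0.003, -0.002]
contact_force: [-7.4, -0.7, 9.1]
opening: 0.227
finger_force: 23.5
time: 22.08
eef_pos: [0.5462, 0.0848, 0.3001]
tcp_rot: [0.975, 0.223, -0.001, -0.001]
contact_force: [-3.6, -1.9, 6.9]
opening: 0.228
finger_force: 23.1
```

Lamp is back at about (.546,.085). I release, rise, retreat and check.

```bash
python3 -m handwheel '[[0,0,0,0,0,0,0],[0,0,0,0,0,0,0.6],[0,0,0,0,0,0,1],[0,0,0,0,0,0,1],[0,0,-0.12,0,0,0,1],[0,0,-0.25,0,0,0,1],[0,0,-0.25,0,0,0,1],[-0.3,-0.3,-0.25,0,0,0,1],[-0.3,-0.3,-0.25,0,0,0,1],[-0.3,-0.3,-0.25,0,0,0,1],[-0.3,-0.3,-0.25,0,0,0,1]]'
python3 - <<'E'
from h import *
t=snap('top');im=snap('scene')
hv=cv2.cvtColor(t,cv2.COLOR_RGB2HSV); r=cv2.inRange(hv,np.array((170,120,60)),np.array((180,255,255)))|cv2.inRange(hv,np.array((0,150,60)),np.array((5,255,255)))
r=cv2.morphologyEx(r,cv2.MORPH_OPEN,cv2.getStructuringElement(2,(17,17)))
for k in cv2.findContours(r,0,1)[0]:
    e=cv2.fitEllipse(cv2.convexHull(k)); print(e,onz("top",e[0],.264))
cv2.imwrite('pics/g7.png',np.hstack([t[60:260,130:530],im[90:340,230:480][:200]])[:,:,::-1])
E
```

```text
time: 23.45
eef_pos: [0.3846, 0.1416, 0.3985]
tcp_rot: [0.975, 0.224, -0.0, -0.001]
contact_force: [0.3, -0.5, 0.0]
opening: 1.003
finger_force: 0.0
((293.0752258300781, 196.4954833984375), (50.83744812011719, 51.59968185424805), 94.33610534667969) [0.54280203 0.08533075 0.264     ]
((260.88433837890625, 124.38042449951172), (44.611148834228516, 46.44831466674805), 66.16048431396484) [0.72851404 0.16687787 0.264     ]
```

View pics/g7.png

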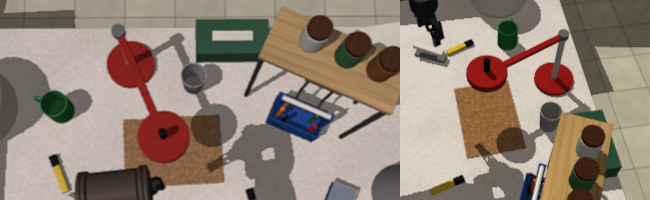

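The lamp head is over the mat (about 16 mm from its centre), the caddy hangs on both hooks, and the bystanders look undisturbed. Handing in.

```bash
python3 -c "
from plant import ctrl
print(ctrl.sign_off())"
```

```text
the job is handed in; nothing more can be done
None
```

The job is handed in at about 23.5 s, with no verdict shown: the caddy hangs by its bar on both hooks, the lamp head is back about 16 mm from the mat's centre, and the bystanders look undisturbed in the last pictures.

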